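# Shut the tea box and open the descaler jug

## Task

The kettle is due for descaling: first lower the lid of the tea box fully shut so that no descaler gets into the tea. Then open the descaler jug: press its push-and-turn safety cap down, keep it down while twisting it counterclockwise until it is free, and lift it off. Finish while still gripping the cap, upright and motionless, a few centimetres straight above the jug's mouth and clear of it, with the teacup, the measuring cup and the citrus squeezer left where they were.

Things in the scene. Friction and masses are not known exactly. Their poses are not given: they have to be found in the camera images.
- teabox: open oak tea box fixed to the counter, 160 (x) by 200 (y) by 90 mm high; origin at the centre of its underside; the lid is hinged along the upper edge of its +x side and swings about the box's y axis; the box's yaw varies by up to 0.5 rad
- lid (a joint): opening angle of the tea box lid in rad: 0 = shut, flat on the box; 1.57 = upright; starts between 0.6 and 1.2. The hinge is stiff (0.3 N m): the lid stays where it is left, a push of 3 N near its free edge moves it. Plain oak board, 170 mm from hinge to free edge, 200 mm wide, 8 mm thick, no handle; shut, its top is 98 mm above the counter and it overhangs the box's -x side by 10 mm
- lid_hinge (a point): middle of the hinge line: centre of the lid's width on the lower face of the board, 90 mm above the counter; axes turn with the lid: x from the free edge to the hinge, y along the hinge, z out of the outer (upper) face, so the outer face is at z = 8 mm and the free edge at x = -170 mm
- lid_edge (a point): middle of the lid's free edge on its outer (upper) face; axes as lid_hinge
- jug: white plastic descaler jug, 100 mm diameter, in a square oak holder 130 mm wide, 40 mm high; both fixed to the counter; z up, origin at the centre of the holder's underside; carrying handle on its +y side, reaching 85 mm from the axis, up to z = 139 mm; neck 30 mm diameter up to z = 192 mm with a bayonet rim of 21 mm radius below its top. Yaw varies by 0.9 rad either way
- mouth (a point): centre of the top of the jug's neck, 192 mm above the counter, on the jug's axis; upright
- seal (a joint): the spring-loaded seal (24 mm disc) in the jug's mouth that pushes the cap up: 0 = up, its top 6 mm above the mouth; grows as it is pressed in, in m. It takes 6 N to start it and 12 N to press it 6 mm, where the cap's roof meets the neck
- cap: grey plastic push-and-turn safety cap, loose, 45 g: round skirt 56 mm diameter, 28 mm high; on its flat top stands a straight grip bar 50 mm long (along the cap's x), 12 mm thick (y), 24 mm high (z = 28 to 52 mm). Origin at the centre of its underside, z up. It starts locked on the jug, origin 174 mm above the counter, its x along the jug's x within 0.04 rad
- cap_grip (a point): centre of the top of the cap's grip bar, on its axis, 52 mm above the cap's origin. To free the cap: press it down over 4 mm (6 mm is the bottom) and, while it is down, turn it counterclockwise seen from above; it lifts off freely from 50 to 135 degrees of turn (60 to 85 is safe). Fingers closed on the bar can press with their tips on the flat top beside it
- teacup: white porcelain cup, loose, 80 mm diameter, 62 mm high, standing on the trivet; origin at the centre of its underside; leave alone
- trivet: red round trivet, 110 mm diameter, 7 mm thick, fixed; origin at the centre of its underside
- measure: glass measuring cup with a handle, loose, 80 mm diameter, 95 mm high; origin at the centre of its underside; leave alone
- squeezer: wooden citrus squeezer, loose, about 205 mm long and 48 mm high, its bar handle lying along its -x; origin on the underside where the handle meets the head; leave alone
Mind the look-alikes: they are no part of the job. Of the things that look like the cap, the smaller one is meant. What is shaped like the jug but red is not meant.

How it is judged (in metres and radians):
On the way, in this order (a step that is already met when the one before it is completed fails the run):
1. the tea box lid is lowered shut, the cap still locked on the jug (value of joint lid below 0.04 rad and z of cap in the frame of jug below 0.18 m), for 0.2 s.
2. the cap is pressed down at least 3 mm against its spring (value of joint seal above 0.003 m and angle between the x axis of cap and the x axis of jug, either way round below 0.5 rad), for 0.05 s.
3. the cap is turned at least 0.6 rad while still on the neck (angle between the x axis of cap and the x axis of jug, either way round above 0.6 rad and z of cap in the frame of jug below 0.18 m and horizontal distance between cap and mouth below 0.01 m), for 0.05 s.
At the end, for the whole second after the job is handed in: Lid shut (0.04 rad). Cap still gripped (over 1 N), at rest, upright within 0.3 rad, its underside 15 to 150 mm above the jug mouth and within 35 mm of the jug axis, not touching jug or tea box; teacup, measuring cup and squeezer within 30 mm of their start (value of joint lid below 0.04 rad and z of cap in the frame of mouth between 0.015 and 0.15 m and horizontal distance between cap and mouth below 0.035 m and angle between cap's own z axis and vertical below 0.3 rad and linear speed of cap below 0.03 m/s and contact force between cap and the fingers above 1 N and contact force between cap and jug below 0.1 N and contact force between cap and teabox below 0.1 N and distance of each of teacup, measure, squeezer from where it was at the start of the episode below 0.03 m); the arm keeps its last pose, push and grip.
It fails at once if the teacup, the measuring cup or the squeezer is pushed more than 30 mm (distance of any of teacup, measure, squeezer from where it was at the start of the episode above 0.03 m).
It fails at once if the teacup or the measuring cup is tipped over (angle between any of teacup, measure's own z axis and vertical above 0.5 rad).
It also fails if it takes over 59 s, if anything falls off the work surface, if the arm or the gripper's body presses on something with over 40 N, if the wrist force passes 120 N, or if a joint passes its speed limit or range.

## Robot

A 6-joint arm with a two-finger parallel gripper is mounted at the origin on the work surface. World frame = base frame: x ahead of the robot, y to its left, z up, the work surface at z = 0. Lengths are in mm, angles in rad, forces in N, time in s.
With the tool pointing down it reaches from about 300 to 775 mm from the base axis. Payload 14.6 kg.
Tool frame: the origin (TCP) lies midway between the tips of the shut fingers; the grasp point (between the pads) lies 19 mm behind it; z points along the fingers, y is the direction in which the jaws open and shut (so a half turn about z gives the same grasp; the last joint's range is limited). The gripper opens to 94 mm and grips with 3 to 60 N. Pads are 16 mm wide; open, the fingers measure 119 mm over their backs; the gripper's body (75 mm by 177 mm) begins 78 mm behind the grasp point.
Start: joints at [1.185, 0.3, 1.521, -0, 1.321, -0.067], TCP at [172.382, 522.277, 205.446] pointing down, gripper open.
Joint ranges: [-3.03, 3.03], [-0.79, 2.21], [0.23, 2.52], [-1.04, 4.18], [0, 3.07], [-2.55, 2.55]. Speed limits (rad/s): [2.22, 2.22, 2.57, 3.14, 3.14, 3.14].

## Interface

Orientations are given as [roll, pitch, yaw] about the fixed x, y, z axes, in that order (R = Rz(yaw) Ry(pitch) Rx(roll)).
In Python, from cell import read_state, camera, get_calibration, sign_off gives the robot as it stands.
- The arm moves only by the tool carry_out, never from a script. Its argument "series" is a list of rows, each an object with "delta_pos": the shift along the world's x, y, z in mm, a list of three; "turn": the turn, a rotation vector about the world's x, y, z in rad, a list of three; "hand": the opening, from 0 (shut) to 1 (fully open). A call has 1 to 8 rows; each row is the pose to reach, as a shift and turn from the pose commanded when the call began; what a row does not reach only later rows make up. A row lasts 1/8 s, in which the tool goes at most 62.5 mm and 10.7 degrees, less where a joint would pass 70% of its speed; a pose out of reach is approached as far as the arm can. A call with a gripper value outside its range is refused whole. The fingers move at their own pace and stop on an object; "squeeze" is the grip in N (left out, the last holds). Time passes only in rows, so rows that repeat a pose let the fingers close. It gives the time, the measured TCP pose, the force and the opening at its end, in the units of the state.
- read_state(): the state, without advancing time (a new reading comes with each control period).
- camera(name): name is "scene" or "top" or "wrist"; returns the picture (480x640x3 uint8, red, green, blue); there is no depth.
- get_calibration(name): a dict with "intrinsics" (3x3 intrinsics, pixels), "pose" (4x4, takes a point from camera to world coordinates). Camera axes: x right, y down, z forward; pixel columns grow to the right and rows downward; lengths in mm; the calibration is good to about 2 mm. The wrist camera is an equidistant fisheye: a pixel r from the principal point sees the ray r / f radians off the axis. A picture is of the moment at which its call begins: read the wrist's pose just before it. get_calibration takes no time and is no camera call; for the wrist camera it gives the pose at the moment of the call.
- sign_off(): hands the job in, once; it reports no verdict.
The state is a dict: "clock": time; "joints": joint angles; "qd": joint speeds; "effort": joint torques, N m; "eef_pos": TCP position; "eef_rot": TCP orientation; "wrist_force": force on the tool from outside, world axes, zero at the start; "moment": the same for the moment, N m; "finger_gap": finger opening in mm.
Only numpy, scipy, OpenCV 4.12 (cv2) and the standard library are available. Lean on these libraries where they do the work, as an engineer would, in place of code of your own. Each camera call takes 0.05 s, during which the arm holds its last target.

## Working session

There is one attempt and no reset: what is moved stays moved. The work goes in short steps, Python scripts to look and compute and a tool call to move; the robot and the scene stay as the last step left them, time stands still between calls to the robot, and variables do not carry over. Pictures are saved under pics/ and viewed, and the job is handed in when it is done.

Besides the shell and the picture viewer there is one more tool, called after "Call:" by a JSON object that holds its "method" and its "body", one argument or row to a line. carry_out: Moves the arm, as the interface text tells. Its arguments: {"type":"object","properties":{"series":{"type":"array"},"squeeze":{"type":"number"}},"required":["series"]}

```bash
mkdir -p pics; ls; python3 - <<'E'
from cell import *
import cv2,json
print(read_state())
for n in ("scene","top"):
    cv2.imwrite(f"pics/{n}0.png",camera(n)[:,:,::-1]); c=get_calibration(n); print(n,c)
E
```

```text
pics
{'clock': 0.0, 'joints': array([ 1.18539332e+00,  3.00460401e-01,  1.52157479e+00, -1.26408934e-05,
        1.32070787e+00, -6.66023783e-02]), 'qd': array([ 8.61237947e-04, -1.53671244e-03, -8.81451763e-04, -3.82954551e-04,
       -7.56728876e-05,  9.98523626e-04]), 'effort': array([ 1.00079007e-03, -5.31803584e+01, -3.52741349e+01,  7.08603510e-02,
        2.43503298e-02, -1.34575030e-04]), 'eef_pos': array([172.29352324, 522.04027062, 204.89486453]), 'eef_rot': array([-3.14044398e+00, -6.43461366e-05,  2.82279512e+00]), 'wrist_force': array([-0.00499961, -0.13252404, -0.48369967]), 'moment': array([ 0.01303163, -0.03277231,  0.01683262]), 'finger_gap': 94.36626008897228}
scene {'intrinsics': array([[439.22563927,   0.        , 311.39270457],
       [  0.        , 439.22563927, 244.56038491],
       [  0.        ,   0.        ,   1.        ]]), 'pose': array([[-5.70209216e-01,  4.95166431e-01, -6.55493444e-01,
         1.21122586e+03],
       [ 8.21465183e-01,  3.36389816e-01, -4.60474587e-01,
         4.21673690e+02],
       [-7.51023844e-03, -8.01031895e-01, -5.98574556e-01,
         7.32490517e+02],
       [ 0.00000000e+00,  0.00000000e+00,  0.00000000e+00,
         1.00000000e+00]])}
top {'intrinsics': array([[577.21554329,   0.        , 318.74955414],
       [  0.        , 577.21554329, 242.12039174],
       [  0.        ,   0.        ,   1.        ]]), 'pose': array([[-2.34440031e-02, -9.83628906e-01,  1.78674435e-01,
         4.05098246e+02],
       [-9.99699281e-01,  2.43517019e-02,  2.88840918e-03,
        -1.78265201e+01],
       [-7.19214936e-03, -1.78552989e-01, -9.83904011e-01,
         1.15664215e+03],
       [ 0.00000000e+00,  0.00000000e+00,  0.00000000e+00,
         1.00000000e+00]])}
```

View pics/scene0.png

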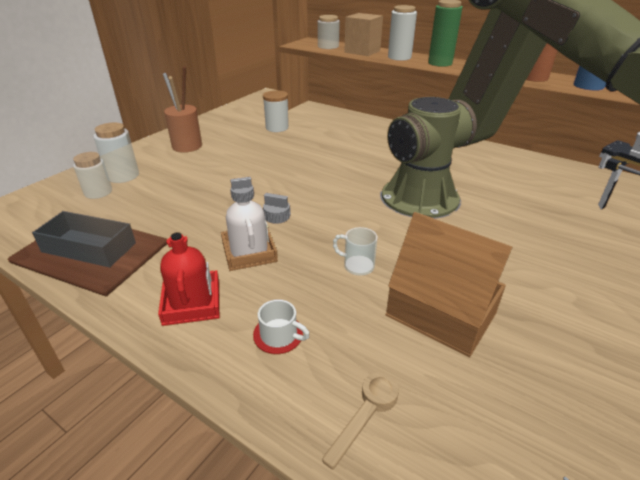

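View pics/top0.png

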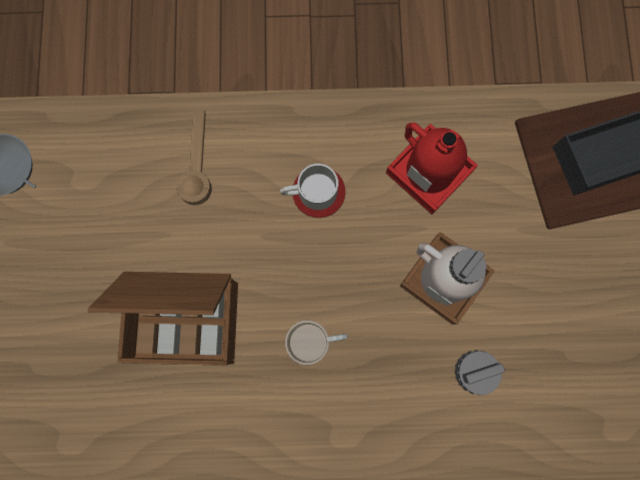

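The scene shows the white jug with a grey cap (scene 243,190), a loose grey cap on the counter (scene 277,208; top 480,372), a red jug with a black cap (scene 180,240; top 447,140), and the tea box with its lid up (scene 445,280; top 170,300). The lid is hinged on its far +x side. I'll crop in to confirm the choice and measure.

```bash
python3 - <<'E'
import cv2,numpy as np
t=cv2.imread("pics/top0.png"); s=cv2.imread("pics/scene0.png")
def crop(im,x,y,w,h,f,n):
    c=cv2.resize(im[y:y+h,x:x+w],None,fx=f,fy=f,interpolation=cv2.INTER_CUBIC)
    for i in range(0,w,20): cv2.putText(c,str(x+i),(i*f,10),0,.35,(0,0,255),1); cv2.line(c,(i*f,12),(i*f,18),(0,0,255),1)
    for j in range(0,h,20): cv2.putText(c,str(y+j),(0,j*f+4),0,.35,(0,0,255),1)
    cv2.imwrite(n,c)
crop(t,390,225,130,100,6,"pics/c1.png")
crop(t,390,325,130,80,6,"pics/c1b.png")
crop(t,80,260,165,110,4,"pics/c2.png")
crop(s,210,165,100,110,5,"pics/c3.png")
crop(s,380,205,140,150,4,"pics/c4.png")
E
```

```text
(no output)
```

View pics/c1.png

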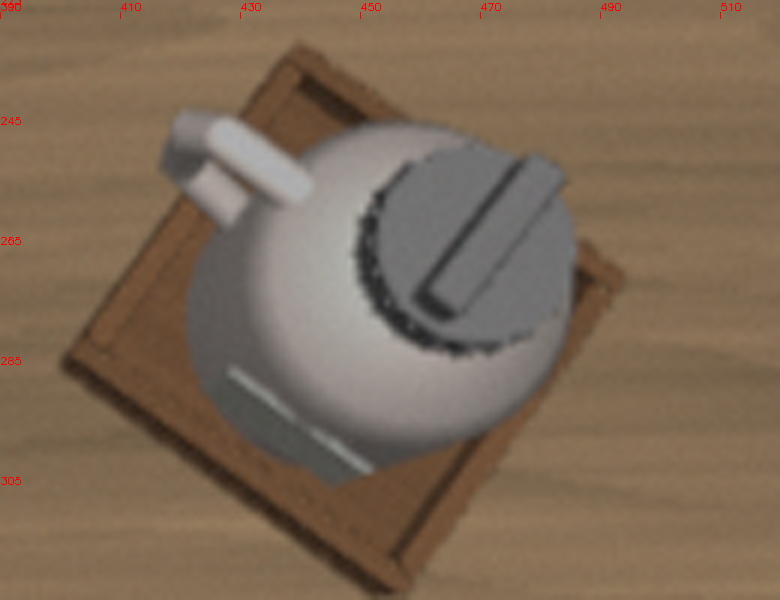

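View pics/c2.png

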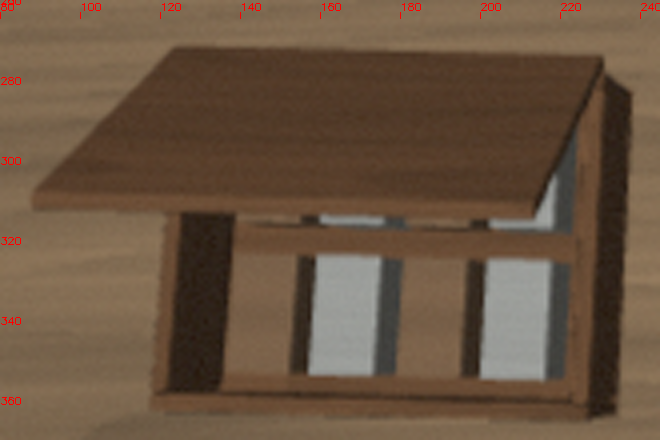

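View pics/c3.png

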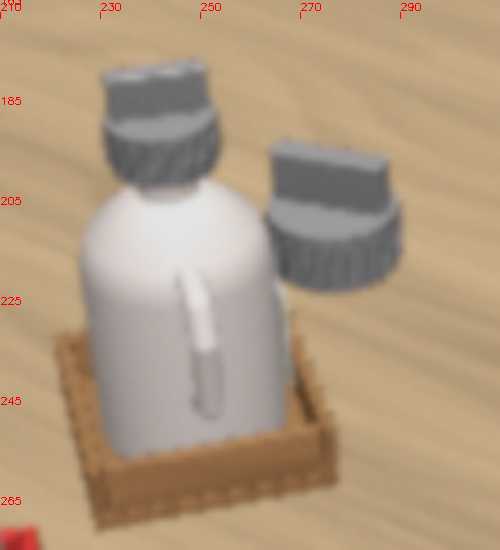

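View pics/c4.png

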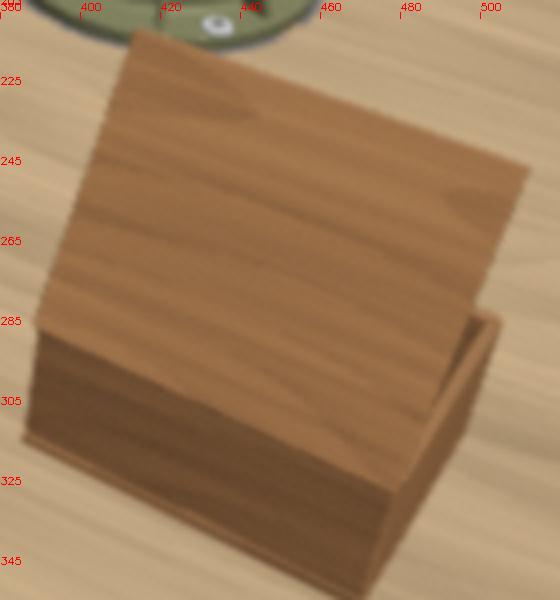

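Top view: the bar of the cap on the jug runs from (481,252) to (464,275), clearly smaller than the loose decoy, so I choose the one on the white jug. Next I fit the poses from the corners in both views.

```bash
cat > h.py <<'E'
import numpy as np
from scipy.optimize import least_squares
from cell import get_calibration
C={n:get_calibration(n) for n in ("scene","top")}
def proj(n,P):
    T=np.linalg.inv(C[n]["pose"]);K=C[n]["intrinsics"]
    q=T[:3,:3]@np.array(P)+T[:3,3]; q=K@q; return q[:2]/q[2]
def Rz(a): c,s=np.cos(a),np.sin(a); return np.array([[c,-s,0],[s,c,0],[0,0,1]])
def fit(model,obs,x0):
    f=lambda p: np.concatenate([proj(n,model(p,*k))-np.array(uv) for n,k,uv in obs])
    r=least_squares(f,x0,loss="soft_l1",x_scale=[50,50]+[.3]*(len(x0)-2)); print(np.round(r.x,3)); print(np.round(r.fun if hasattr(r,'fun') else 0,1).reshape(-1,2).tolist()); return r.x
E
python3 - <<'E'
from h import *
def rig(p,x,y,z): return Rz(p[2])@[x,y,z]+np.array([p[0],p[1],0])
# jug holder
print("jug")
obs=[("top",(65,65,40),(439.5,232.5)),("top",(65,-65,40),(494,271)),("top",(-65,-65,40),(458,319.5)),("top",(-65,65,40),(401,283)),
]
for yaw in (-.6,):
    fit(rig,obs,[330,-260,yaw])
print("cap")
def cap(p,x,y,z): return rig(p,x,y,z+174)
obs=[("top",(25,6,52),(477.8,250.5)),("top",(25,-6,52),(484.3,254.3)),("top",(-25,6,52),(461,272.5)),("top",(-25,-6,52),(467.5,276.3)),
("scene",(25,6,52),(230.6,180.2)),("scene",(-25,6,52),(251,178))]
fit(cap,obs,[330,-260,-.6])
print("box")
def box(p,w,x,y,z):
    if w=="l":
        c,s=np.cos(p[3]),np.sin(p[3]); q=np.array([c*x+s*z,y,-s*x+c*z])+[80,0,90]
    else: q=[x,y,z]
    return rig(p,*q)
obs=[("top",("l",0,100,8),(122.5,272)),("top",("l",0,-100,8),(230.5,274.5)),("top",("l",-170,100,8),(89,307.5)),("top",("l",-170,-100,8),(213.5,310.5)),
("scene",("l",-170,-100,8),(413,212.5)),("scene",("l",-170,100,8),(511.5,247)),("scene",("l",0,-100,8),(389.5,286)),("scene",("l",0,100,8),(477.5,327)),
("top",("b",-80,100,90),(119,358)),("top",("b",-80,-100,90),(226,361)),("scene",("b",80,-100,0),(386,314.5)),("scene",("b",80,100,0),(471,354.5))]
x=fit(box,obs,[300,270,0,.9]); print("edge",box(x,"l",-170,0,8),"hinge",box(x,"l",0,0,0), "corners",box(x,"l",-170,100,8),box(x,"l",-170,-100,8))
# others
def gp(n,u,v,z):
    T=C[n]["pose"];d=T[:3,:3]@np.linalg.inv(C[n]["intrinsics"])@[u,v,1];o=T[:3,3];return o+d*(z-o[2])/d[2]
print("teacup rim",gp("top",318,187,69),"measure",gp("top",307,342,95),"squeezer",gp("top",194,188,40),gp("top",198,112,20),"decoycap",gp("top",484,372,52), "redtop",gp("top",447,140,200))
E
```

```text
jug
[ 533.209 -263.859   -0.666]
[[0.0, -1.6], [0.6, -0.9], [-1.3, 4.6], [0.3, 0.5]]
cap
[ 532.513 -264.111   -0.689]
[[0.7, -1.1], [0.2, -0.4], [-0.4, 0.8], [-0.9, 1.6], [-0.5, 0.4], [-0.2, -0.2]]
box
[ 4.60036e+02  2.53820e+02 -4.30000e-02  1.10000e+00]
[[0.7, -0.4], [0.1, -0.9], [-2.4, 0.3], [-0.3, -0.2], [-0.3, -1.5], [0.2, -1.1], [-2.4, 0.1], [0.8, 0.9], [-2.5, 5.4], [0.6, 4.6], [-1.3, 0.3], [-1.4, 2.5]]
edge [470.08188424 253.3873957  245.15061849] hinge [539.96203941 250.37915792  90.        ] corners [474.3827537  353.2948655  245.15061849] [465.78101478 153.4799259  245.15061849]
teacup rim [711.79661275 -15.73283022  69.        ] measure [414.46012338  10.89636092  95.        ] squeezer [724.23058176 232.72562667  40.        ] [894.08608866 231.33767485  20.        ] decoycap [ 351.95748907 -316.91683307   52.        ] redtop [ 753.58064403 -242.00735397  200.        ]
```

Fit: jug at (533,-264), yaw about -0.67. Box at (460,254), with lid angle about 1.10 rad and lid edge at (470,253,245). I'll raise the arm, shut the fingers and go over to the outer (+x) side of the lid.

Call:
{"method": "carry_out", "body": {
  "series": [
    {"delta_pos": [0,0,60],"turn": [0,0,0],"hand": 0},
    {"delta_pos": [20,-15,105],"turn": [0,0,0],"hand": 0},
    {"delta_pos": [70,-55,105],"turn": [0,0,0],"hand": 0},
    {"delta_pos": [120,-90,105],"turn": [0,0,0],"hand": 0},
    {"delta_pos": [170,-130,105],"turn": [0,0,0],"hand": 0},
    {"delta_pos": [220,-170,105],"turn": [0,0,0],"hand": 0},
    {"delta_pos": [270,-210,105],"turn": [0,0,0],"hand": 0},
    {"delta_pos": [320,-245,105],"turn": [0,0,0],"hand": 0}
  ],
  "squeeze": 20
}}

```text
clock: 1.1
eef_pos: [491.1, 277.5, 310.4]
eef_rot: [-3.142, -0.0, 2.823]
wrist_force: [-0.1, 0.1, 0.7]
finger_gap: 17.1
```

Call:
{"method": "carry_out", "body": {
  "series": [
    {"delta_pos": [25,-26,0],"turn": [0,0,0],"hand": 0},
    {"delta_pos": [30,-26,0],"turn": [0,0,0],"hand": 0},
    {"delta_pos": [30,-26,0],"turn": [0,0,0],"hand": 0}
  ]
}}

```text
clock: 1.48
eef_pos: [519.5, 253.6, 310.1]
eef_rot: [-3.141, -0.001, 2.823]
wrist_force: [0.3, -0.3, 0.8]
finger_gap: 0.2
```

```bash
python3 - <<'E'
from cell import *
import cv2
cv2.imwrite("pics/s1.png",camera("scene")[:,:,::-1]); print(read_state())
E
```

```text
{'clock': 1.525, 'joints': array([ 3.91492561e-01,  3.10645783e-01,  1.26730984e+00,  1.64735990e-04,
        1.56393450e+00, -8.61446401e-01]), 'qd': array([ 0.00960708, -0.00729256,  0.00387318,  0.00080538,  0.00012318,
       -0.00228351]), 'effort': array([-1.17058497e+00, -5.49816191e+01, -3.73789251e+01,  4.09303480e-03,
        5.98673662e-02, -1.54155301e-02]), 'eef_pos': array([519.16053381, 253.95387941, 310.35855265]), 'eef_rot': array([-3.14152389e+00, -3.33018300e-04,  2.82373412e+00]), 'wrist_force': array([-0.69523052,  0.1744436 ,  0.59321162]), 'moment': array([ 0.05254771, -0.04221608,  0.01289025]), 'finger_gap': 0.7004624763145433}
```

View pics/s1.png

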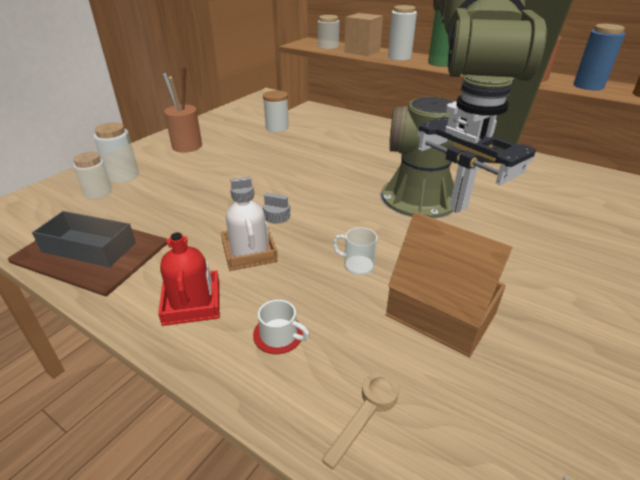

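```bash
python3 - <<'E'
from h import *
print(proj("scene",[519,254,310]),proj("scene",[470,253,245]))
E
```

```text
[457.16514038 210.52381981] [459.15832545 227.47339245]
```

The closed fingertip at (460,210) matches its projection, and the lid edge is at (459,227). Lowering on the outer side.

Call:
{"method": "carry_out", "body": {
  "series": [
    {"delta_pos": [0,-1,-40],"turn": [0,0,0],"hand": 0},
    {"delta_pos": [-3,-1,-78],"turn": [0,0,0],"hand": 0},
    {"delta_pos": [-8,-1,-80],"turn": [0,0,0],"hand": 0},
    {"delta_pos": [-18,-1,-85],"turn": [0,0,0],"hand": 0},
    {"delta_pos": [-29,-1,-88],"turn": [0,0,0],"hand": 0},
    {"delta_pos": [-35,-1,-91],"turn": [0,0,0],"hand": 0},
    {"delta_pos": [-42,-1,-95],"turn": [0,0,0],"hand": 0},
    {"delta_pos": [-54,-1,-102],"turn": [0,0,0],"hand": 0}
  ]
}}

```text
clock: 2.52
eef_pos: [465.6, 252.2, 208.5]
eef_rot: [3.141, 0.001, 2.823]
wrist_force: [1.6, 0.9, -0.4]
finger_gap: 0.6
```

Call:
{"method": "carry_out", "body": {
  "series": [
    {"delta_pos": [-11,0,-10],"turn": [0,0,0],"hand": 0},
    {"delta_pos": [-22,0,-21],"turn": [0,0,0],"hand": 0},
    {"delta_pos": [-32,0,-32],"turn": [0,0,0],"hand": 0},
    {"delta_pos": [-41,0,-45],"turn": [0,0,0],"hand": 0},
    {"delta_pos": [-48,0,-58],"turn": [0,0,0],"hand": 0},
    {"delta_pos": [-53,0,-70],"turn": [0,0,0],"hand": 0},
    {"delta_pos": [-57,0,-83],"turn": [0,0,0],"hand": 0},
    {"delta_pos": [-59,0,-93],"turn": [0,0,0],"hand": 0}
  ]
}}

```text
clock: 3.52
eef_pos: [406.5, 252.1, 114.5]
eef_rot: [-3.141, -0.0, 2.823]
wrist_force: [0.7, 0.3, 1.0]
finger_gap: 0.2
```

```bash
python3 - <<'E'
from cell import *
import cv2
cv2.imwrite("pics/s2.png",camera("scene")[:,:,::-1]); print(read_state()["wrist_force"])
E
```

```text
[-0.22010108  0.33433859 -1.52471458]
```

View pics/s2.png

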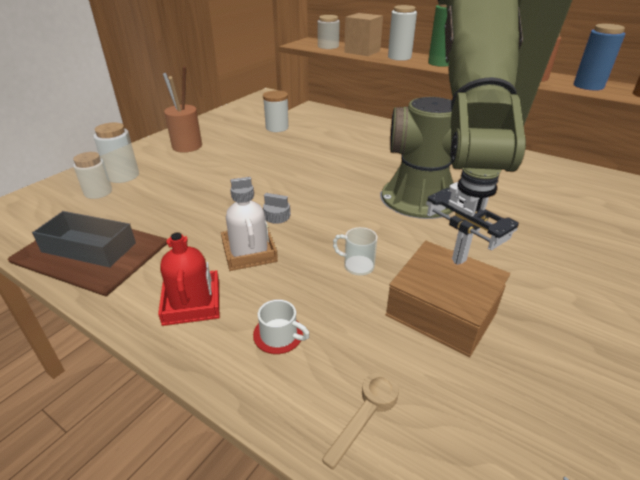

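The lid is nearly shut, with its free edge around (430,247)–(508,277) and the finger on it at (460,262). I'll press it down the rest of the way in small steps.

Call:
{"method": "carry_out", "body": {
  "series": [
    {"delta_pos": [-1,0,-6],"turn": [0,0,0],"hand": 0},
    {"delta_pos": [-2,0,-12],"turn": [0,0,0],"hand": 0},
    {"delta_pos": [-2,0,-15],"turn": [0,0,0],"hand": 0},
    {"delta_pos": [-2,0,-16],"turn": [0,0,0],"hand": 0}
  ]
}}

```text
clock: 4.08
eef_pos: [404.8, 252.1, 99.3]
eef_rot: [-3.142, -0.0, 2.823]
wrist_force: [-0.5, 0.6, 1.8]
finger_gap: 0.5
```

Call:
{"method": "carry_out", "body": {
  "series": [
    {"delta_pos": [0,0,-2],"turn": [0,0,0],"hand": 0},
    {"delta_pos": [0,0,-3],"turn": [0,0,0],"hand": 0},
    {"delta_pos": [0,0,-3],"turn": [0,0,0],"hand": 0}
  ]
}}

```text
clock: 4.45
eef_pos: [405.0, 252.2, 98.4]
eef_rot: [3.141, 0.001, 2.823]
wrist_force: [-10.4, -6.8, 27.7]
finger_gap: 0.3
```

Contact at 27 N with z = 98.4 means the lid is shut flat. Now I lift, and swing over to the jug while turning the wrist about -3.5 rad so that there is room for the counterclockwise twist.

Call:
{"method": "carry_out", "body": {
  "series": [
    {"delta_pos": [0,0,50],"turn": [0,0,0],"hand": 0},
    {"delta_pos": [0,0,110],"turn": [0,0,-0.15],"hand": 0},
    {"delta_pos": [5,-20,170],"turn": [0,0,-0.3],"hand": 0.3},
    {"delta_pos": [15,-50,225],"turn": [0,0,-0.48],"hand": 0.4},
    {"delta_pos": [25,-80,235],"turn": [0,0,-0.66],"hand": 0.45},
    {"delta_pos": [35,-110,235],"turn": [0,0,-0.84],"hand": 0.45},
    {"delta_pos": [45,-140,235],"turn": [0,0,-1.02],"hand": 0.45},
    {"delta_pos": [55,-170,235],"turn": [0,0,-1.2],"hand": 0.45}
  ]
}}

```text
clock: 5.45
eef_pos: [460.0, 81.1, 331.6]
eef_rot: [3.141, -0.0, 1.617]
wrist_force: [0.3, 1.2, 0.8]
finger_gap: 42.1
```

Call:
{"method": "carry_out", "body": {
  "series": [
    {"delta_pos": [5,-20,0],"turn": [0,0,-0.15],"hand": 0.45},
    {"delta_pos": [10,-40,0],"turn": [0,0,-0.3],"hand": 0.45},
    {"delta_pos": [15,-60,0],"turn": [0,0,-0.45],"hand": 0.45},
    {"delta_pos": [20,-80,0],"turn": [0,0,-0.6],"hand": 0.45},
    {"delta_pos": [25,-100,0],"turn": [0,0,-0.75],"hand": 0.45},
    {"delta_pos": [30,-120,0],"turn": [0,0,-0.9],"hand": 0.45},
    {"delta_pos": [35,-140,0],"turn": [0,0,-1.05],"hand": 0.45},
    {"delta_pos": [40,-160,0],"turn": [0,0,-1.2],"hand": 0.45}
  ]
}}

```text
clock: 6.45
eef_pos: [499.9, -78.6, 331.5]
eef_rot: [3.141, -0.0, 0.418]
wrist_force: [-0.6, -0.5, 0.7]
finger_gap: 42.5
```

```bash
python3 - <<'E'
from cell import *
import cv2
cv2.imwrite("pics/s3.png",camera("scene")[:,:,::-1]);cv2.imwrite("pics/t3.png",camera("top")[:,:,::-1]); print(read_state())
E
```

```text
{'clock': 6.55, 'joints': array([-2.29282851e-01,  1.35552016e-01,  1.43256842e+00, -1.79908305e-04,
        1.57383124e+00,  9.22690862e-01]), 'qd': array([ 0.03626322, -0.01719805,  0.01615831,  0.00669464,  0.00101247,
       -0.10777733]), 'effort': array([-1.48844954e+00, -4.52216363e+01, -3.81242073e+01, -3.90217372e-02,
       -6.71470701e-02,  1.66782305e+00]), 'eef_pos': array([499.9315278 , -79.14395323, 331.17139243]), 'eef_rot': array([-3.14151935e+00,  3.94828633e-04,  4.18822114e-01]), 'wrist_force': array([-0.24786848,  0.00084067,  0.51150676]), 'moment': array([-0.02976437,  0.15381197, -0.00541258]), 'finger_gap': 41.969578066962015}
```

View pics/s3.png

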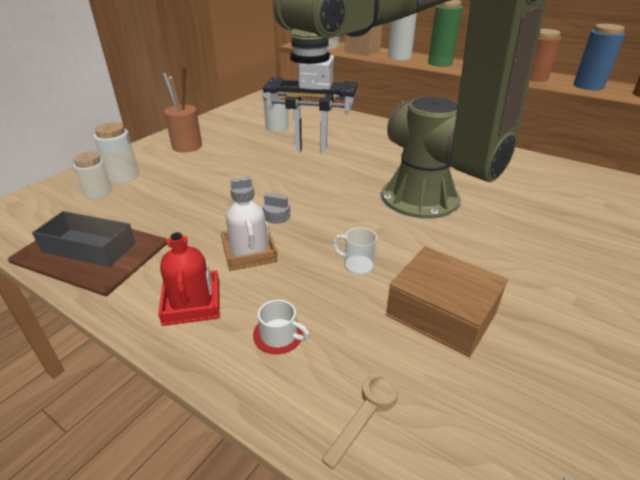

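View pics/t3.png

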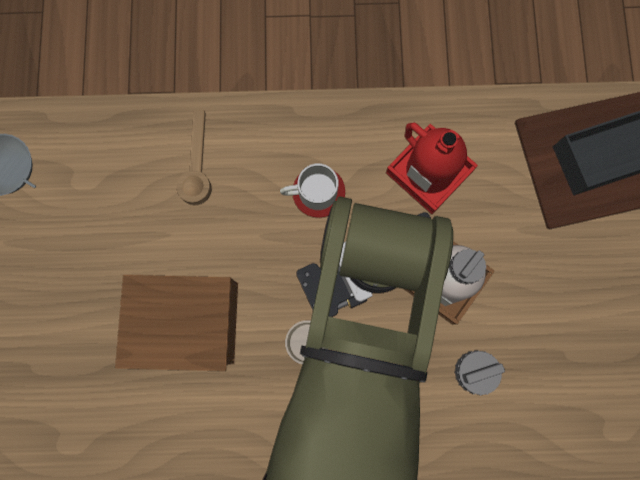

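The lid is flat on the box in both views (scene 445,280; top 178,322). Moving on to above the cap.

Call:
{"method": "carry_out", "body": {
  "series": [
    {"delta_pos": [5,-25,0],"turn": [0,0,-0.15],"hand": 0.45},
    {"delta_pos": [9,-50,0],"turn": [0,0,-0.3],"hand": 0.45},
    {"delta_pos": [13,-75,0],"turn": [0,0,-0.45],"hand": 0.45},
    {"delta_pos": [18,-100,0],"turn": [0,0,-0.6],"hand": 0.45},
    {"delta_pos": [23,-125,0],"turn": [0,0,-0.75],"hand": 0.45},
    {"delta_pos": [28,-150,0],"turn": [0,0,-0.9],"hand": 0.45},
    {"delta_pos": [33,-185,0],"turn": [0,0,-1.05],"hand": 0.45},
    {"delta_pos": [33,-185,0],"turn": [0,0,-1.1],"hand": 0.45}
  ]
}}

```text
clock: 7.55
eef_pos: [532.8, -264.0, 330.7]
eef_rot: [3.141, 0.001, -0.678]
wrist_force: [-0.1, 0.5, 0.0]
finger_gap: 42.2
```

Call:
{"method": "carry_out", "body": {
  "series": [
    {"delta_pos": [0,0,-20],"turn": [0,0,0],"hand": 0.45},
    {"delta_pos": [0,0,-40],"turn": [0,0,0],"hand": 0.45},
    {"delta_pos": [0,0,-40],"turn": [0,0,0],"hand": 0.45}
  ]
}}

```text
clock: 7.92
eef_pos: [532.5, -262.0, 290.4]
eef_rot: [3.141, 0.002, -0.674]
wrist_force: [0.9, 0.3, 0.6]
finger_gap: 42.4
```

```bash
python3 - <<'E'
from cell import *
import cv2
print(get_calibration("wrist"))
w=camera("wrist")[:,:,::-1]; s=camera("scene")[:,:,::-1]
cv2.imwrite("pics/w4.png",w);cv2.imwrite("pics/s4.png",cv2.resize(s[50:250,150:400],None,fx=3,fy=3)); print(read_state())
E
```

```text
{'intrinsics': array([[371.64829954,   0.        , 322.83218904],
       [  0.        , 371.64829954, 240.30451145],
       [  0.        ,   0.        ,   1.        ]]), 'pose': array([[-6.24527721e-01, -7.56827683e-01, -1.92813339e-01,
         5.87855059e+02],
       [-7.81002521e-01,  6.05333125e-01,  1.53645274e-01,
        -3.06095206e+02],
       [ 4.33303997e-04,  2.46543437e-01, -9.69131645e-01,
         4.69058662e+02],
       [ 0.00000000e+00,  0.00000000e+00,  0.00000000e+00,
         1.00000000e+00]])}
{'clock': 8.025, 'joints': array([-5.19296469e-01,  3.53821165e-01,  1.25107904e+00,  6.41724118e-05,
        1.53588496e+00,  1.72676062e+00]), 'qd': array([-0.00280065, -0.00770647, -0.00937837, -0.00235767, -0.00047771,
        0.00651459]), 'effort': array([ 1.57668628e-02, -5.67621982e+01, -3.60055768e+01,  6.12949545e-03,
       -1.29957763e-01, -3.56186286e-02]), 'eef_pos': array([ 533.03299505, -262.5189001 ,  292.35352456]), 'eef_rot': array([-3.14140387e+00, -7.87720450e-04, -6.75263050e-01]), 'wrist_force': array([ 0.04267625, -0.31629162,  0.11084006]), 'moment': array([0.05017112, 0.15505726, 0.00753073]), 'finger_gap': 42.51137033875454}
```

View pics/w4.png

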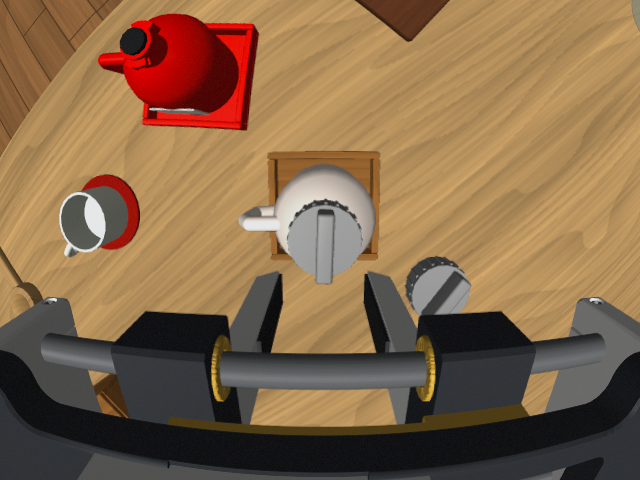

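View pics/s4.png

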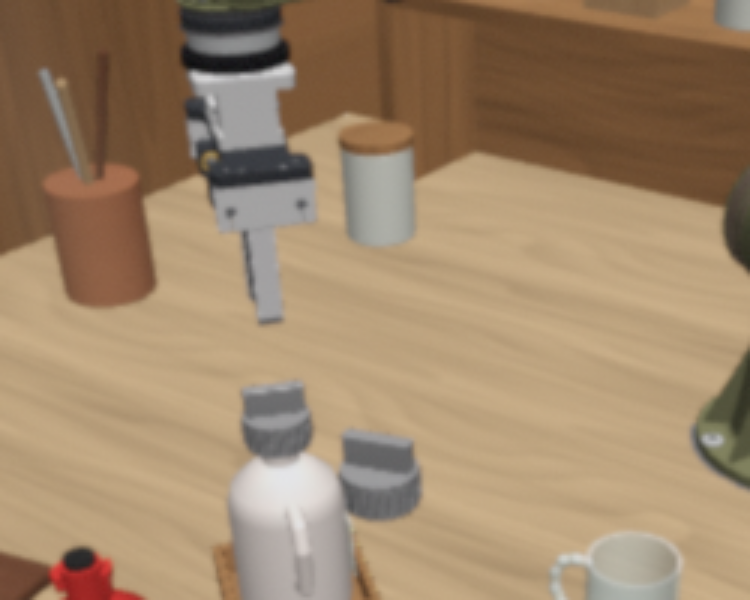

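In the wrist view the cap's bar lies between the fingers, from about (325,211) to (324,283), nearly aligned with the finger gap. I'll work out the remaining offset.

```bash
python3 - <<'E'
from h import *
import cv2
w=cv2.imread("pics/w4.png"); cv2.imwrite("pics/w4c.png",cv2.resize(w[190:300,270:380],None,fx=6,fy=6,interpolation=cv2.INTER_CUBIC))
c=get_calibration("wrist");K=c["intrinsics"];T=c["pose"]
def ray(u,v,z):
    d=np.array([u-K[0,2],v-K[1,2]]);r=np.hypot(*d);th=r/K[0,0]
    q=T[:3,:3]@np.r_[d/r*np.sin(th),np.cos(th)];return T[:3,3]+q*(z-T[2,3])/q[2]
P=[ray(*p,226) for p in [(317,210.5),(333,210.5),(332.5,283),(316,283)]]
print(np.round(P,1)); a=(P[0]+P[1])/2;b=(P[2]+P[3])/2;print((a+b)/2,np.arctan2(*(a-b)[1::-1]), np.linalg.norm(a-b))
E
```

```text
[[ 558.2 -277.6  226. ]
 [ 551.5 -286.   226. ]
 [ 511.3 -253.8  226. ]
 [ 518.6 -244.7  226. ]]
[ 534.90787221 -265.52988333  226.        ] -0.6843733342056163 51.53078163927489
```

View pics/w4c.png

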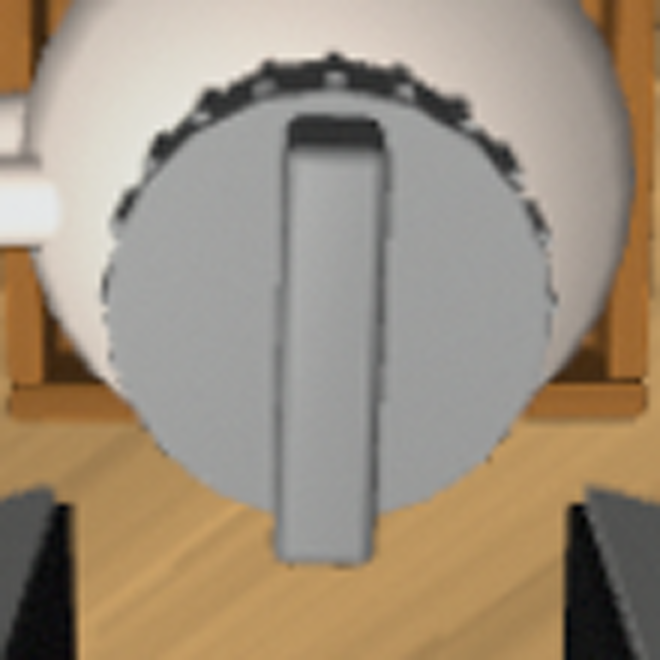

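The refined bar top gives a centre of about (533.6,-264.4) and yaw -0.68, within 1 mm of the commanded pose. Descending over the bar, tips to just above the cap's flat top (z 202), then closing.

Call:
{"method": "carry_out", "body": {
  "series": [
    {"delta_pos": [0,0,-25],"turn": [0,0,0],"hand": 0.45},
    {"delta_pos": [0,0,-50],"turn": [0,0,0],"hand": 0.45},
    {"delta_pos": [0,0,-70],"turn": [0,0,0],"hand": 0.45},
    {"delta_pos": [0,0,-82],"turn": [0,0,0],"hand": 0.45},
    {"delta_pos": [0,0,-87],"turn": [0,0,0],"hand": 0.45},
    {"delta_pos": [0,0,-87],"turn": [0,0,0],"hand": 0.3},
    {"delta_pos": [0,0,-87],"turn": [0,0,0],"hand": 0.3}
  ]
}}

```text
clock: 8.9
eef_pos: [533.1, -263.0, 205.3]
eef_rot: [-3.141, -0.001, -0.677]
wrist_force: [-0.7, -0.1, 0.5]
finger_gap: 28.8
```

Call:
{"method": "carry_out", "body": {
  "series": [
    {"delta_pos": [0,0,0],"turn": [0,0,0],"hand": 0.1},
    {"delta_pos": [0,0,0],"turn": [0,0,0],"hand": 0},
    {"delta_pos": [0,0,0],"turn": [0,0,0],"hand": 0},
    {"delta_pos": [0,0,0],"turn": [0,0,0],"hand": 0},
    {"delta_pos": [0,0,0],"turn": [0,0,0],"hand": 0}
  ],
  "squeeze": 30
}}

```text
clock: 9.52
eef_pos: [532.8, -262.9, 204.7]
eef_rot: [-3.142, -0.0, -0.677]
wrist_force: [-0.1, 0.1, 3.3]
finger_gap: 11.7
```

Gripped at 11.7 mm. Pressing down now.

Call:
{"method": "carry_out", "body": {
  "series": [
    {"delta_pos": [0,0,-2],"turn": [0,0,0],"hand": 0},
    {"delta_pos": [0,0,-4],"turn": [0,0,0],"hand": 0},
    {"delta_pos": [0,0,-6],"turn": [0,0,0],"hand": 0},
    {"delta_pos": [0,0,-7],"turn": [0,0,0],"hand": 0},
    {"delta_pos": [0,0,-7],"turn": [0,0,0],"hand": 0}
  ],
  "squeeze": 40
}}

```text
clock: 10.15
eef_pos: [532.9, -263.0, 198.7]
eef_rot: [-3.141, -0.001, -0.677]
wrist_force: [-4.6, 2.6, 11.4]
finger_gap: 11.8
```

Call:
{"method": "carry_out", "body": {
  "series": [
    {"delta_pos": [0,0,-1],"turn": [0,0,0],"hand": 0},
    {"delta_pos": [0,0,-2],"turn": [0,0,0],"hand": 0},
    {"delta_pos": [0,0,-2],"turn": [0,0,0],"hand": 0}
  ]
}}

```text
clock: 10.52
eef_pos: [533.0, -263.0, 198.6]
eef_rot: [-3.141, -0.003, -0.677]
wrist_force: [-10.3, 5.9, 26.4]
finger_gap: 11.4
```

The cap is at the bottom: z unchanged and force up to 26 N. Backing off 1 mm of push and twisting counterclockwise.

Call:
{"method": "carry_out", "body": {
  "series": [
    {"delta_pos": [0,0,0.5],"turn": [0,0,0.08],"hand": 0},
    {"delta_pos": [0,0,0.5],"turn": [0,0,0.17],"hand": 0},
    {"delta_pos": [0,0,0.5],"turn": [0,0,0.26],"hand": 0},
    {"delta_pos": [0,0,0.5],"turn": [0,0,0.35],"hand": 0},
    {"delta_pos": [0,0,0.5],"turn": [0,0,0.44],"hand": 0},
    {"delta_pos": [0,0,0.5],"turn": [0,0,0.53],"hand": 0},
    {"delta_pos": [0,0,0.5],"turn": [0,0,0.62],"hand": 0},
    {"delta_pos": [0,0,0.5],"turn": [0,0,0.7],"hand": 0}
  ]
}}

```text
clock: 11.52
eef_pos: [533.5, -263.2, 198.6]
eef_rot: [3.14, -0.004, 0.025]
wrist_force: [-4.5, 2.4, 20.8]
finger_gap: 11.7
```

Call:
{"method": "carry_out", "body": {
  "series": [
    {"delta_pos": [0,0,0],"turn": [0,0,0.09],"hand": 0},
    {"delta_pos": [0,0,0],"turn": [0,0,0.18],"hand": 0},
    {"delta_pos": [0,0,0],"turn": [0,0,0.27],"hand": 0},
    {"delta_pos": [0,0,0],"turn": [0,0,0.36],"hand": 0},
    {"delta_pos": [0,0,0],"turn": [0,0,0.45],"hand": 0},
    {"delta_pos": [0,0,0],"turn": [0,0,0.55],"hand": 0},
    {"delta_pos": [0,0,0],"turn": [0,0,0.58],"hand": 0},
    {"delta_pos": [0,0,0],"turn": [0,0,0.58],"hand": 0}
  ]
}}

```text
clock: 12.52
eef_pos: [533.2, -263.6, 198.6]
eef_rot: [3.138, -0.001, 0.603]
wrist_force: [-4.7, -0.2, 20.8]
finger_gap: 11.8
```

```bash
python3 - <<'E'
from cell import *
import cv2
w=camera("wrist")[:,:,::-1]; s=camera("scene")[:,:,::-1]
cv2.imwrite("pics/w5.png",w);cv2.imwrite("pics/s5.png",cv2.resize(s[130:280,180:330],None,fx=4,fy=4)); print(read_state())
E
```

```text
{'clock': 12.625, 'joints': array([-5.20441678e-01,  4.02994116e-01,  1.39857506e+00, -7.47051519e-04,
        1.33617822e+00,  4.48034232e-01]), 'qd': array([-1.13548262e-03, -3.77211496e-04, -1.73688432e-04, -6.88265055e-05,
       -1.27321500e-03,  1.42682029e-03]), 'effort': array([  1.66812211, -47.09892511, -28.78798842,   0.84978528,
        -1.47193629,  -0.08571232]), 'eef_pos': array([ 533.18096758, -263.63313644,  198.61240284]), 'eef_rot': array([ 3.13781194e+00, -1.01024596e-03,  6.02494597e-01]), 'wrist_force': array([-5.77976169,  0.65222068, 20.91934343]), 'moment': array([ 1.89703053e-02,  1.38422078e+00, -7.17008915e-04]), 'finger_gap': 11.537408798388961}
```

View pics/w5.png

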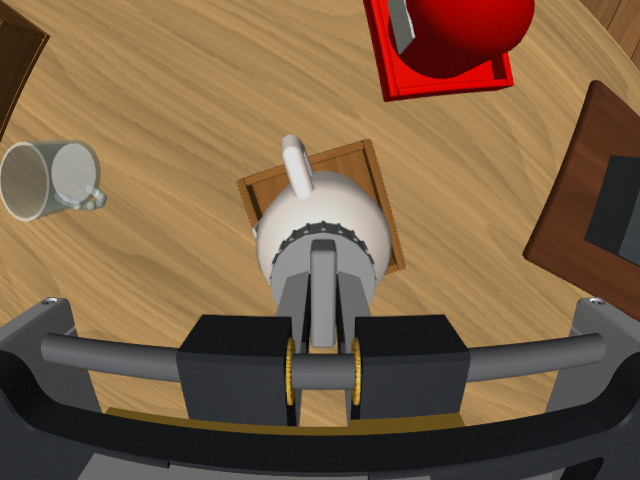

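View pics/s5.png

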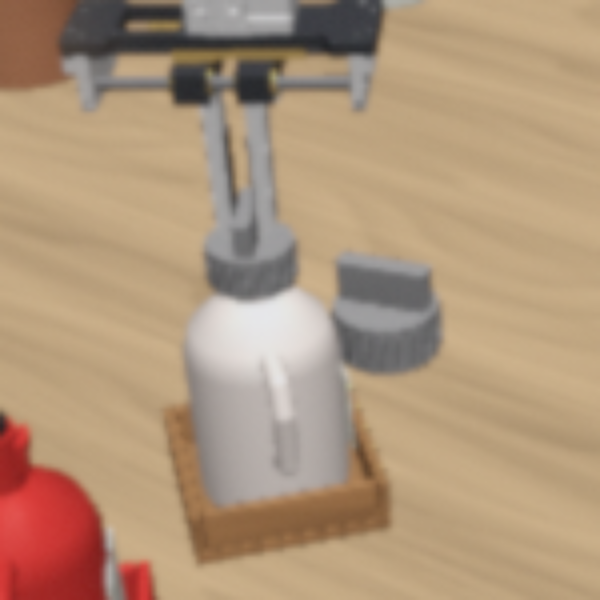

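The bar is still square between the fingers (wrist 323,290) while the jug's handle has rotated in view, so the cap turned with the gripper by about 73°. Lifting.

Call:
{"method": "carry_out", "body": {
  "series": [
    {"delta_pos": [0,0,4],"turn": [0,0,0],"hand": 0},
    {"delta_pos": [0,0,10],"turn": [0,0,0],"hand": 0},
    {"delta_pos": [0,0,20],"turn": [0,0,0],"hand": 0},
    {"delta_pos": [0,0,30],"turn": [0,0,0],"hand": 0},
    {"delta_pos": [0,0,45],"turn": [0,0,0],"hand": 0},
    {"delta_pos": [0,0,60],"turn": [0,0,0],"hand": 0},
    {"delta_pos": [0,0,75],"turn": [0,0,0],"hand": 0},
    {"delta_pos": [0,0,75],"turn": [0,0,0],"hand": 0}
  ]
}}

```text
clock: 13.62
eef_pos: [533.1, -263.0, 272.4]
eef_rot: [3.14, -0.001, 0.603]
wrist_force: [0.1, 0.7, -0.6]
finger_gap: 11.8
```

Call:
{"method": "carry_out", "body": {
  "series": [
    {"delta_pos": [0,0,0],"turn": [0,0,0],"hand": 0},
    {"delta_pos": [0,0,0],"turn": [0,0,0],"hand": 0},
    {"delta_pos": [0,0,0],"turn": [0,0,0],"hand": 0},
    {"delta_pos": [0,0,0],"turn": [0,0,0],"hand": 0}
  ]
}}

```text
clock: 14.12
eef_pos: [532.8, -262.9, 270.8]
eef_rot: [-3.141, 0.0, 0.603]
wrist_force: [-0.4, 0.9, -0.2]
finger_gap: 11.4
```

```bash
python3 - <<'E'
from cell import *
import cv2
s=camera("scene")[:,:,::-1]
cv2.imwrite("pics/s6.png",cv2.resize(s,(800,600)));cv2.imwrite("pics/s6c.png",cv2.resize(s[120:270,180:330],None,fx=4,fy=4)); print(read_state())
E
```

```text
{'clock': 14.175, 'joints': array([-5.20035353e-01,  3.61937589e-01,  1.28863795e+00, -5.62259401e-06,
        1.49116408e+00,  4.47996250e-01]), 'qd': array([ 0.00121873, -0.00026839, -0.00287679, -0.0016183 ,  0.0017568 ,
        0.0008412 ]), 'effort': array([-1.36049322e-03, -5.84928989e+01, -3.70458448e+01,  7.40999496e-02,
       -1.83686701e-02,  1.97400232e-04]), 'eef_pos': array([ 532.77609351, -262.89847527,  270.8488974 ]), 'eef_rot': array([-3.14146262e+00,  6.87128590e-05,  6.02765177e-01]), 'wrist_force': array([-0.61790589, -0.1448777 ,  0.11414836]), 'moment': array([ 0.02108352,  0.0867158 , -0.03067389]), 'finger_gap': 11.517021281247645}
```

View pics/s6.png

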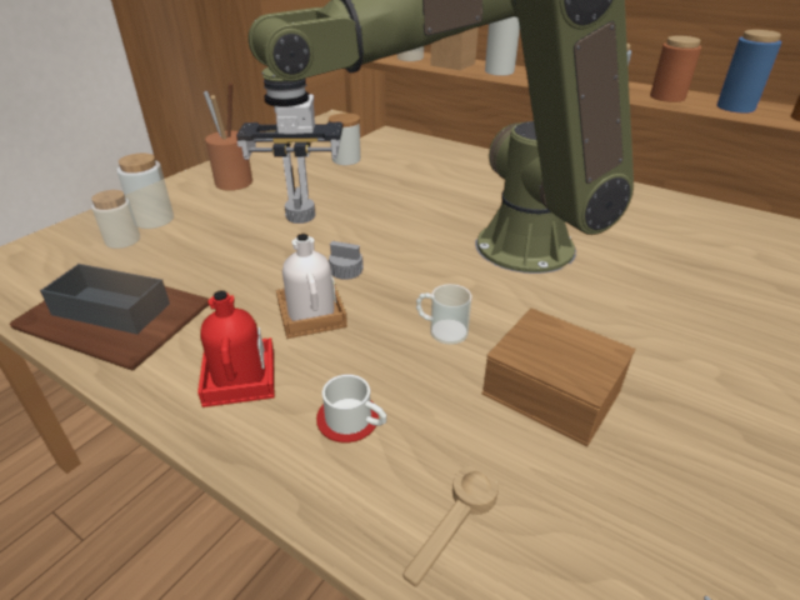

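View pics/s6c.png

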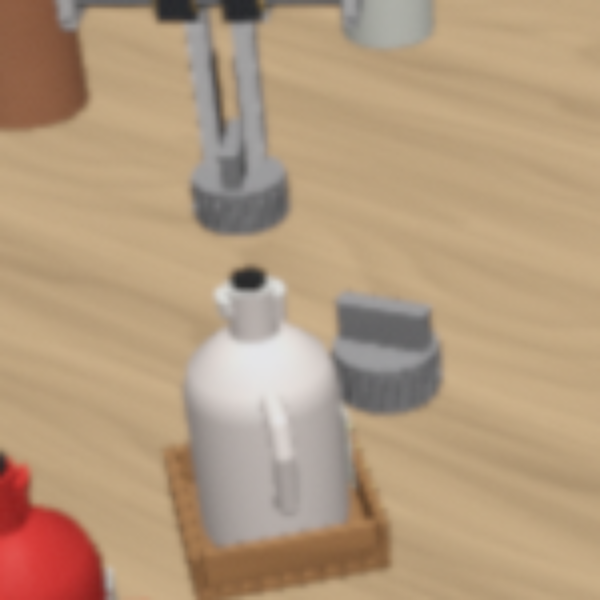

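The cap hangs upright about 48 mm above the open mouth (crop 240,200 above 248,278). The lid is flat, and the teacup, measuring cup and squeezer look unmoved. Handing in.

```bash
python3 -c "
from cell import *
print(sign_off())"
```

```text
the job is handed in; nothing more can be done
None
```

The job is handed in at about 14.2 s, and my last checks all agreed; the hand-in itself gives no verdict.

- **Lid:** I pushed it shut with the closed fingers. They stopped at z 98.4 mm under 28 N, which is the height of the shut lid, and the later pictures show it flat on the box.
- **Cap:** I gripped the smaller grey cap on the white jug and pressed it to the bottom, about 6 mm with 26 N. I then turned it about 73° counterclockwise while held down and lifted it off.
- **Last checks:**
  - The cap is still gripped at 11.5 mm, upright and at rest. Its underside is about 48 mm above the mouth and about 2 mm off the jug's axis.
  - The wrist force is about zero.
  - The teacup, measuring cup and squeezer look unmoved in the scene picture; I judged that by eye.

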